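Clamp the tube block in the vise and hold the centrifuge tube over its bore

ROBOT

A 6-joint arm with a two-finger parallel gripper is mounted at the origin on a cart in front of the work surface, level with it; the furniture and walls round the work are solid. World frame = base frame: x ahead of the robot, y to its left, z up, the work surface at z = 0. Lengths are in m, angles in rad, forces in N, time in s.
With the tool pointing down it reaches from about 0.25 to 0.8 m from the base axis. Payload 3.9 kg.
Tool frame: the origin (TCP) lies between the finger pads; the fingertips stand 19 mm ahead of it and the grasp point (between the pads) is the TCP; z points along the fingers, y is the line along which they close (so a half turn about z gives the same grasp; the last joint's range is limited). The gripper opens to 85 mm and grips with 20 to 120 N. Pads are 22 mm wide; open, the fingers measure 114 mm over their backs; the gripper's body (76 mm by 85 mm) begins 54 mm behind the grasp point. The pads swing forward as they close: fully open they stand 13 mm farther back than shut.
Start: joints at [1.142, 0.26, -0.138, 1.173, 0, 1.571], TCP at [0.218, 0.477, 0.25] pointing down, gripper open.
Joint ranges: [-2.78, 2.78], [-0.83, 1.72], [-1.28, 1.37], [-1.9, 2.12], [-1.57, 1.48], [-3.14, 3.14]. Speed limits (rad/s): [2.57, 2.57, 3.14, 3.14, 3.14, 3.14].

INTERFACE

Orientations are given as a rotation vector (axis times angle).
In Python, from cell import env gives the robot as it stands. The module is installed in compiled form; this text tells all that it offers.
- The arm moves only by the shell command python3 -m inch 'ROWS' [FORCE]. ROWS is JSON, one flat list of numbers, 5 for each row, row after row: the closure, from 0 (fully open) to 1 (shut), then the shift along the tool's x, y, z in mm, then the turn about the tool's z in rad. A call has 1 to 8 rows; each row is the pose to reach, as a shift and turn from the pose commanded when the call began, along the tool's axes at that moment; what a row does not reach only later rows make up. A row lasts 1/12 s, in which the tool goes at most 41.7 mm and 7.16 degrees, less where a joint would pass 70% of its speed; a pose out of reach is approached as far as the arm can. A call with a gripper value outside its range is refused whole. The fingers move at their own pace and stop on an object; FORCE is the grip in N (left out, the last holds). Time passes only in rows, so rows that repeat a pose let the fingers close. It gives the time, the measured TCP pose, the force, the opening and the grip force at its end, in the units of the state.
- env.read_state(): the state, without advancing time (a new reading comes with each control period).
- env.grab_frame(name): name is "side" or "top" or "wrist"; returns the picture (480x640x3 uint8, red, green, blue); there is no depth.
- env.get_calibration(name): a dict with "camera_matrix" (3x3 intrinsics, pixels), "D" ([k1, k2, p1, p2, k3] as OpenCV has them; the pictures are not rectified), "R" (3x3) and "t" (3): a world point X has camera coordinates R X + t; the wrist camera has in their place "T_tool_cam" (4x4, takes a point from camera to tool coordinates, whose origin is the TCP and whose axes are the flange's). Camera axes: x right, y down, z forward; pixel columns grow to the right and rows downward; lengths in m; the calibration is good to about 2 mm. A picture is of the moment at which its call begins: read the wrist's pose just before it. get_calibration takes no time and is no camera call.
- env.sign_off(): hands the job in; it is judged then, once.
The state is a dict: "t": time; "q": joint angles; "joint_velocities": joint speeds; "tau": joint torques, N m; "tool_pos": TCP position; "orientation": TCP orientation; "ft_force": force on the tool from outside, world axes, zero at the start; "torque": the same for the moment, N m; "opening": finger opening in m; "gripper_force": force on a finger pad.
Only numpy, scipy, OpenCV 4.12 (cv2) and the standard library are available. Lean on these libraries where they do the work, as an engineer would, in place of code of your own. Each camera call takes 0.05 s, during which the arm holds its last target. There are 200 camera calls.

TASK

Turn the crank of the small bench vise clockwise (seen from the crank's end) until the aluminium tube block is clamped firmly between the jaws, and let go of the crank. Then pick up the 50 ml centrifuge tube, carry it over the row of bottles without knocking any over, and stop with it upright and centred about 10 mm above the bore of the block, touching neither block nor vise. Finish like that, still holding the tube in the gripper for a fit check: do not lower it into the bore or let go.

Things in the scene. Friction and masses are not known exactly. Their poses are not given: they have to be found in the camera images.
- vise: Small grey drill vise fixed to the bench, 84 mm wide. Origin: underside, mid-width. x runs level from the crank (left end) to the fixed jaw, y away from the robot, z up. Base from x -110 to +90 mm; bed top z 40; fixed jaw face x +45; jaws and screw bracket (x -107 to -85) reach z 85 mm. Screw axis along x at y 0, z 68 mm.
- crank (a joint): Crank angle (rad): 0 is arm straight up, growing (closing) clockwise seen from the crank's end; at angle a the handle is at vise y = -34 sin a, z = 68 + 34 cos a mm. Starts at 0 to 1.5; the jaws have the block at about 5.24 and the crank goes stiff: a push of 10 to 20 N there, leading it to 5.3-5.45, clamps. Light friction before (under 3 N); the screw stays where it is left.
- crank_handle (a point): Middle of the crank's black handle, a free-turning sleeve 16 mm thick, 46 mm long, parallel to the vise's x, at vise x -150 mm, 34 mm off the screw axis. The crank arm is 24 mm from its middle, towards the vise. Pinch it from above, fingers closing along the vise's y, and lead it round the circle, gripper always pointing down.
- moving_jaw: Moving jaw of the vise, 74 mm wide, driven by the crank. Origin: at mid-width of its clamping face, level with the vise's underside; axes as the vise's. With the crank at 0 its face is 76 mm from the fixed jaw; each radian brings it 3.82 mm closer.
- tube_block: Loose aluminium block standing on the vise bed between the jaws, 56 mm (x, between the jaws) by 66 mm (y) by 50 mm high, one round bore in the middle of its top. Origin: centre of the underside; z up. Clamped, its origin lies at vise x +17 mm and its top is 90 mm above the bench.
- tube_block_hole0 (a point): Centre of the bore's mouth, level with the block's top face. Bore 39 mm wide, 35 mm deep.
- centrifuge_tube: Upright 50 ml centrifuge tube, white and clear with a ribbed screw cap, 34 mm wide all the way up, 114 mm tall, 20 to 45 g. Origin: centre of its underside; z is its axis, up. Stands at the robot's right, beyond the row of bottles. Grip the barrel. (A wall shelf's edge runs 0.58 m above the bench at world x 0.64: keep the wrist clear of it.)
- bottle_a: Loose screw-cap reagent bottle of clear glass, 56 mm wide, 106 mm tall; one of the row of three between tube and vise. Origin: centre of its underside.
- bottle_b: The same kind of bottle, 56 mm wide, 106 mm tall, in the row. Origin: centre of its underside.
- bottle_c: Smaller brown glass screw-cap bottle, 43 mm wide, 83 mm tall, in the row. Origin: centre of its underside.
Mind the look-alikes: they are no part of the job. What is meant by the centrifuge_tube is not black or blue, and is the larger of those in its own colour.

How it is judged:
On the way, in this order (a step that is already met when the one before it is completed fails the run):
1. the block is clamped between the jaws of the vise (contact force between moving_jaw and tube_block above 3 N and x of tube_block in the frame of vise above 0.0125 m), for 0.3 s.
2. the gripper has let go of the crank and the tube is carried over the row of bottles, its underside above their caps (contact force between the fingers and centrifuge_tube above 1 N and contact force between the fingers and vise below 0.1 N and height (world z) of centrifuge_tube above 0.106 m and (horizontal distance between centrifuge_tube and bottle_a below 0.085 m or horizontal distance between centrifuge_tube and bottle_b below 0.085 m or horizontal distance between centrifuge_tube and bottle_c below 0.085 m)), for 0.05 s.
At the end, for the whole second after the job is handed in: Block clamped at over 3 N against the fixed jaw; tube in the fingers, still, within 0.1 rad of upright, axis within 5 mm of the bore's centre, underside 3 to 25 mm above the block; tube and arm touch neither block nor vise; block and bottles upright (all of step 1 and contact force between the fingers and centrifuge_tube above 1 N and horizontal distance between centrifuge_tube and tube_block_hole0 below 0.005 m and z of centrifuge_tube in the frame of tube_block_hole0 between 0.003 and 0.025 m and angle between each of centrifuge_tube, bottle_a, bottle_b, bottle_c's own z axis and vertical below 0.1 rad and linear speed of centrifuge_tube below 0.02 m/s and contact force between centrifuge_tube and tube_block below 0.05 N and contact force between centrifuge_tube and vise below 0.05 N and contact force between the arm and vise below 0.1 N and contact force between the arm and tube_block below 0.1 N and angle between tube_block's own z axis and vertical below 0.06 rad); the arm keeps its last pose, push and grip.
It fails at once if a bottle of the row is knocked over or pushed more than 30 mm (distance of any of bottle_a, bottle_b, bottle_c from where it was at the start of the episode above 0.03 m or angle between any of bottle_a, bottle_b, bottle_c's own z axis and vertical above 0.5 rad).
It also fails if it takes over 58 s, if anything falls off the work surface, if the arm or the gripper's body presses on something with over 40 N, if the wrist force passes 120 N, or if a joint passes its speed limit or range.

## Working session

There is one attempt and no reset: what is moved stays moved. The work goes in short steps, Python scripts to look and compute and a shell command to move; the robot and the scene stay as the last step left them, time stands still between calls to the robot, and variables do not carry over. Pictures are saved under pics/ and viewed, at most 10 in all, crops included, and the job is handed in when it is done.

```bash
mkdir -p pics; cat > h.py <<'E'
import numpy as np, cv2
from scipy.spatial.transform import Rotation as Rn
from cell import env
def ray(name,uv,pose=None):
    c=env.get_calibration(name);K=np.array(c["camera_matrix"]);D=np.array(c["D"])
    p=cv2.undistortPoints(np.array([[uv]],float),K,D)[0,0];d=np.array([p[0],p[1],1.])
    if name=="wrist":
        T=np.array(c["T_tool_cam"]);s=pose or env.read_state()
        R=Rn.from_rotvec(s["orientation"]).as_matrix();return R@T[:3,3]+s["tool_pos"],R@T[:3,:3]@d
    R=np.array(c["R"]);t=np.array(c["t"]).ravel();return -R.T@t,R.T@d
def atz(name,uv,z,pose=None):
    o,d=ray(name,uv,pose);return o+d*(z-o[2])/d[2]
def proj(name,X):
    c=env.get_calibration(name)
    return cv2.projectPoints(np.array(X,float).reshape(-1,3),cv2.Rodrigues(np.array(c["R"]))[0],np.array(c["t"],float).ravel(),np.array(c["camera_matrix"]),np.array(c["D"]))[0].reshape(-1,2)
def tri(u,v):
    A=[];b=[]
    for n,p in (("top",u),("side",v)):
        o,d=ray(n,p);d/=np.linalg.norm(d);M=np.eye(3)-np.outer(d,d);A.append(M);b.append(M@o)
    return np.linalg.lstsq(np.vstack(A),np.hstack(b),rcond=None)[0]
E
python3 - <<'E'
from h import *
s=env.read_state();print(s)
for n in("top","side"):
    cv2.imwrite(f"pics/{n}0.png",env.grab_frame(n)[:,:,::-1]);o,d=ray(n,(320,240));print(n,o,d)
print(Rn.from_rotvec(s["orientation"]).as_matrix().round(3))
E
```

```text
{'t': 0.0, 'q': array([ 1.14201054e+00,  2.60666933e-01, -1.39413190e-01,  1.17269980e+00,
        3.44749781e-05,  1.57082150e+00]), 'joint_velocities': array([ 0.00011419,  0.00020857, -0.00030303,  0.00032041, -0.00028332,
       -0.00162748]), 'tau': array([ 9.51651273e-04, -4.05674422e+01,  2.53924173e+01,  1.86920387e-02,
        1.06158407e-04, -2.89962747e-07]), 'tool_pos': array([0.21799107, 0.47687068, 0.24945714]), 'orientation': array([-6.68328645e-01, -3.06921311e+00,  3.03254269e-03]), 'ft_force': array([-0.35230807, -0.4149638 , -0.05584357]), 'torque': array([ 0.04315207,  0.00287003, -0.01748134]), 'gripper_force': 0.0, 'opening': 0.08497391763638482}
top [ 0.22745833 -0.03448946  1.25933693] [ 0.19843669 -0.00843081 -0.98009836]
side [ 0.05980215 -0.71807796  0.72509529] [ 0.37477029  0.67563401 -0.63536586]
[[-0.909  0.416 -0.001]
 [ 0.416  0.909 -0.002]
 [ 0.    -0.002 -1.   ]]
```

View pics/top0.png

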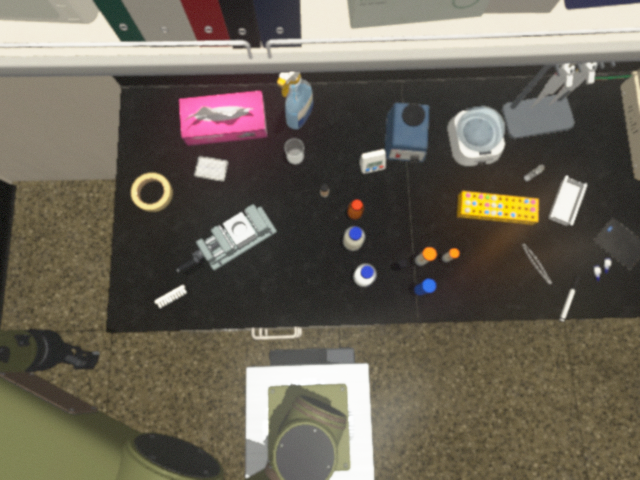

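View pics/side0.png

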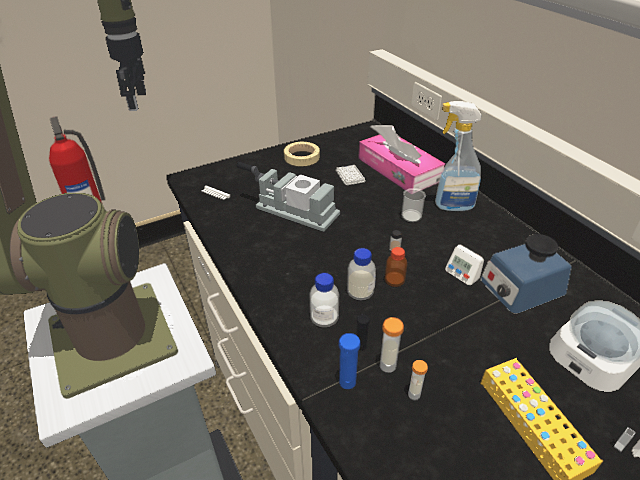

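The top and side views show these tube candidates:
- Large orange-capped clear tube: top (428,255), side (392,345).
- Small orange-capped clear tube: top (453,255), side (416,380).
- Blue tube: side (348,360).
- Black tube: side (363,330).

The large orange-capped one fits, because it is clear/white and the larger of its colour. I'll confirm it with enlarged crops.

```bash
python3 - <<'E'
from h import *
t=cv2.imread("pics/top0.png");s=cv2.imread("pics/side0.png")
f=lambda a,x,y,w,h,k:cv2.resize(a[y:y+h,x:x+w],None,fx=k,fy=k,interpolation=cv2.INTER_CUBIC)
# top: vise x170..280,y200..280 ; tubes x340..470,y190..300
cv2.imwrite("pics/c1.png",f(t,170,195,114,84,7))
cv2.imwrite("pics/c2.png",np.hstack([f(t,340,190,130,120,3),f(s,300,240,136,120,3)]))
cv2.imwrite("pics/c3.png",f(s,240,155,114,84,7))
cv2.imwrite("pics/c2.png",np.vstack([np.hstack([f(t,335,190,133,100,3),f(s,300,310,133,100,3)]),np.hstack([f(s,300,240,133,100,3)]*2)]))
E
```

```text
(no output)
```

View pics/c1.png

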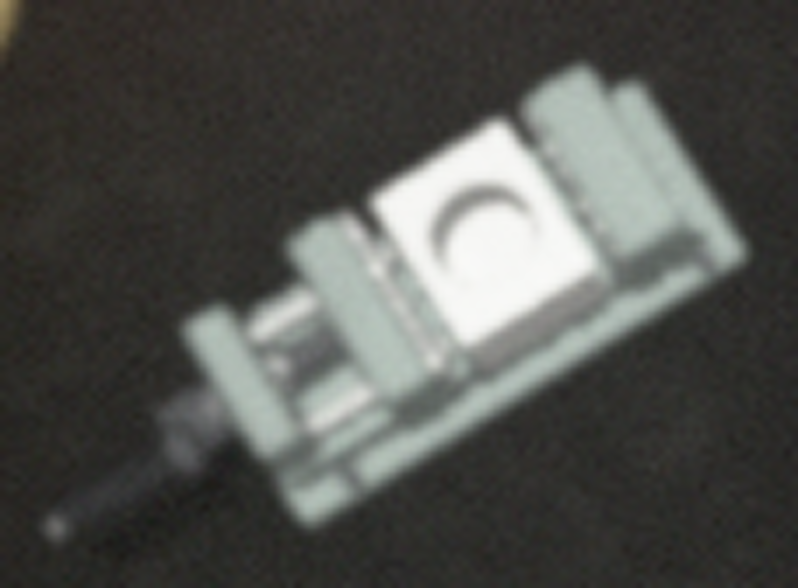

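View pics/c2.png

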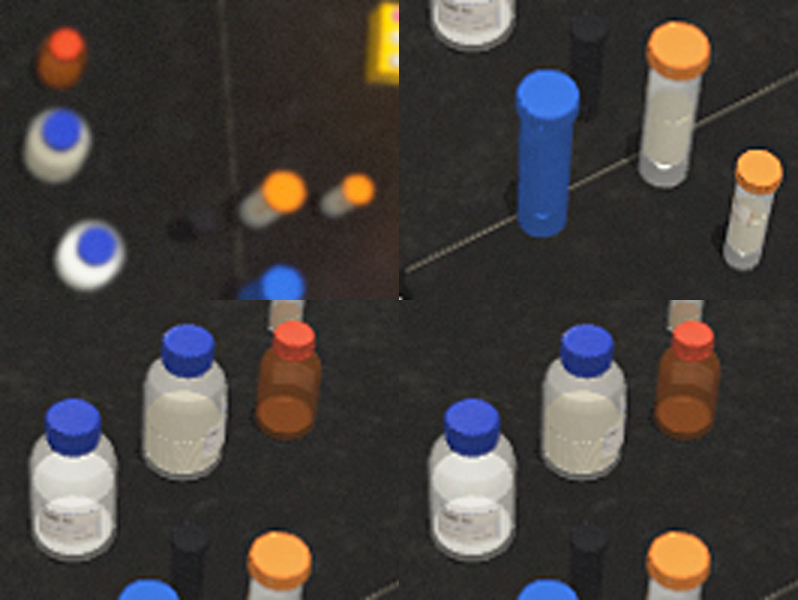

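View pics/c3.png

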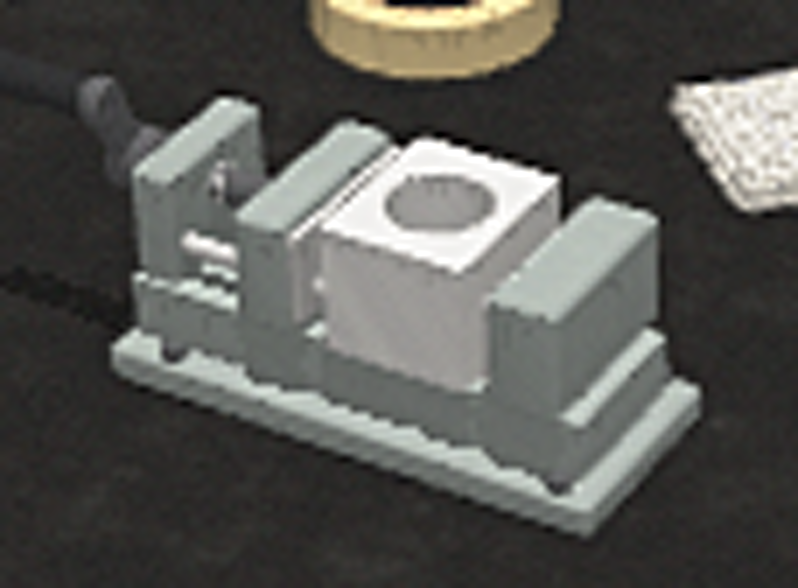

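The crops confirm the tube: orange cap at top crop (284,191) and side crop (678,45), with the smaller orange tube beside it at (357,189). The vise's crank end is on the left, with its handle tip at c1 (55,525). Next is a fit of the vise, tube and bottle poses.

```bash
python3 - <<'E'
from h import *
from scipy.optimize import least_squares
c=lambda x,y,ox,oy,k:np.array([(x+.5)/k-.5+ox,(y+.5)/k-.5+oy])
T=lambda x,y:c(x,y,170,195,7); S=lambda x,y:c(x,y,240,155,7)
# (cam,pix, fn(wb,wf,h)->pt mm)
O=[("top",T(308,525),lambda p:(-110,-42,p[5])),("top",T(748,250),lambda p:(90,-42,p[5])),
("top",T(183,325),lambda p:(-107,p[3],85)),("top",T(225,303),lambda p:(-85,p[3],85)),("top",T(305,440),lambda p:(-85,-p[3],85)),("top",T(265,460),lambda p:(-107,-p[3],85)),
("top",T(625,262),lambda p:(45,-p[4],85)),("top",T(522,108),lambda p:(45,p[4],85)),
("side",S(135,180),lambda p:(-107,-p[3],85)),("side",S(222,97),lambda p:(-107,p[3],85)),("side",S(260,107),lambda p:(-85,p[3],85)),
("side",S(112,365),lambda p:(-110,-42,0)),("side",S(592,537),lambda p:(90,-42,0)),("side",S(700,403),lambda p:(90,42,p[5])),
("side",S(490,302),lambda p:(45,-p[4],85)),("side",S(598,198),lambda p:(45,p[4],85))]
def W(p,q):
    a=p[2];q=np.array(q,float)/1e3;return [p[0]+q[0]*np.cos(a)-q[1]*np.sin(a),p[1]+q[0]*np.sin(a)+q[1]*np.cos(a),q[2]]
f=lambda p:np.hstack([proj(n,W(p,g(p)))[0]-u for n,u,g in O])
r=least_squares(f,[.5,.2,-1.0,35,35,10],x_scale=[.1,.1,.3,10,10,10],loss="soft_l1")
p=r.x;print("vise",p.round(4),"res",f(p).reshape(-1,2).round(1).tolist())
vx=Rn.from_euler('z',p[2])
for n,q in (("tip",(-173,)),):
    for a in np.arange(0,1.6,.25):
        P=W(p,(-173,-34*np.sin(a),68+34*np.cos(a)));Q=W(p,(-127,-34*np.sin(a),68+34*np.cos(a)))
        print(round(a,2),(proj("top",P)[0]-T(55,525)).round(1),"inner",proj("side",Q)[0].round(1),(S(85,85)),proj("side",P)[0].round(1))
np.save("vise.npy",p);print("hole clamped",W(p,(17,0,90)),"block now",atz("top",T(487,235),.09))
C=lambda x,y:c(x,y,335,190,3);CS=lambda x,y:c(x-399,y,300,310,3)
print("tube tri",tri(C(284,191),CS(678,42)),"z114 top",atz("top",C(284,191),.114),"side",atz("side",CS(678,42),.114),"base",atz("side",CS(664,171),0))
print("small",tri(C(358,189),CS(759,166)),"blue",atz("top",C(283,285),.114),"black",atz("side",CS(588,30),.1))
for n,u,s,z in(("brown",C(67,43),c(294,330-300,300,240,3),.083),("b",C(62,130),c(188,336-300,300,240,3),.106),("a",C(97,245),c(74,410-300,300,240,3),.106)):print(n,atz("top",u,z),atz("side",s,z))
E
```

```text
vise [ 0.4999  0.1705 -1.0331 29.2091 36.0061  8.5108] res [[0.7, 0.1], [1.0, 0.6], [-0.8, 0.9], [0.6, -0.5], [0.6, -1.2], [-1.2, 0.5], [-0.1, -0.3], [0.4, -0.9], [-1.9, -2.1], [-0.8, -1.0], [1.0, -0.2], [0.4, 2.0], [0.2, 1.4], [1.3, -0.4], [-0.9, -0.9], [-1.0, -0.7]]
0.0 [-1.7 -5.5] inner [256.7 164.8] [251.71428571 166.71428571] [241.9 160.3]
0.25 [ 0.  -2.6] inner [254.8 166.7] [251.71428571 166.71428571] [239.9 162.1]
0.5 [2.  0.2] inner [253.  169.3] [251.71428571 166.71428571] [238.1 164.6]
0.75 [3.9 2.7] inner [251.5 172.3] [251.71428571 166.71428571] [236.6 167.5]
1.0 [5.7 4.8] inner [250.5 175.5] [251.71428571 166.71428571] [235.6 170.8]
1.25 [7.2 6.4] inner [249.9 178.9] [251.71428571 166.71428571] [235.  174.1]
1.5 [8.5 7.4] inner [249.8 182. ] [251.71428571 166.71428571] [235.  177.2]
hole clamped [np.float64(0.5085647104536745), np.float64(0.15591120057152416), np.float64(0.09)] block now [0.50180838 0.16329608 0.09      ]
tube tri [ 0.41676453 -0.31678442  0.11561004] z114 top [ 0.41696486 -0.31714808  0.114     ] side [ 0.4177812  -0.31574207  0.114     ] base [ 0.41819163 -0.31843927  0.        ]
small [ 0.42180637 -0.38780657  0.08428227] blue [ 0.33864823 -0.31003583  0.114     ] black [ 0.38724311 -0.27382533  0.1       ]
brown [ 0.55936836 -0.14500331  0.083     ] [ 0.56038783 -0.14075572  0.083     ]
b [ 0.47643236 -0.13500197  0.106     ] [ 0.47898042 -0.13190061  0.106     ]
a [ 0.37734019 -0.1596369   0.106     ] [ 0.3804497  -0.15522405  0.106     ]
```

```bash
cat >> h.py <<'E'
def W(q,p=None):
    p=np.load("vise.npy") if p is None else p
    a=p[2];q=np.array(q,float)/1e3;return np.array([p[0]+q[0]*np.cos(a)-q[1]*np.sin(a),p[1]+q[0]*np.sin(a)+q[1]*np.cos(a),q[2]])
def delta(X,yaw):  # yaw: world direction of tool y
    s=env.read_state();R=Rn.from_rotvec(s["orientation"]).as_matrix()
    now=np.arctan2(R[1,1],R[0,1]);t=-((yaw-now+np.pi)%(2*np.pi)-np.pi)
    return ((R.T@(np.array(X)-s["tool_pos"]))*1e3).round(1),round(t,3)
E
python3 - <<'E'
from h import *
print(np.array(env.get_calibration("wrist")["T_tool_cam"]).round(3))
p=np.load("vise.npy");print(delta(W((-150,-12,200)),p[2]+np.pi/2), delta(W((-150,-12,200)),p[2]-np.pi/2))
E
```

```text
[[-0.001 -0.95  -0.314  0.08 ]
 [ 1.    -0.    -0.001 -0.001]
 [ 0.001 -0.314  0.95  -0.122]
 [ 0.     0.     0.     1.   ]]
(array([-253.4,  -86.1,   49.7]), np.float64(0.604)) (array([-253.4,  -86.1,   49.7]), np.float64(-2.537))
```

```bash
python3 -m inch '[0,-253,-86,50,0.604, 0,-253,-86,50,0.604, 0,-253,-86,50,0.604, 0,-253,-86,50,0.604, 0,-253,-86,50,0.604, 0,-253,-86,50,0.604, 0,-253,-86,50,0.604, 0,-253,-86,50,0.604]'
python3 -m inch '[0,0,0,0,0, 0,0,0,0,0]'
python3 - <<'E'
from h import *
s=env.read_state();im=env.grab_frame("wrist");np.save("w1.npy",[*s["tool_pos"],*s["orientation"]])
cv2.imwrite("pics/w1.png",im[:,:,::-1]);print(s["tool_pos"],s["joint_velocities"].round(3),delta(W((-150,-12,200)),np.load("vise.npy")[2]+np.pi/2))
E
```

```text
t: 0.77
tool_pos: [0.4148, 0.2906, 0.1989]
orientation: [1.559, 2.727, -0.004]
ft_force: [-0.3, 0.3, -0.1]
opening: 0.0854
gripper_force: 0.0
t: 0.93
tool_pos: [0.4122, 0.2942, 0.2001]
orientation: [-1.551, -2.731, 0.001]
ft_force: [0.8, 0.5, 0.8]
opening: 0.085
gripper_force: 0.0
[0.41216201 0.29416145 0.20010954] [ 0.025 -0.008  0.005  0.001 -0.002 -0.001] (array([-1.6, -0.1,  0.3]), np.float64(0.001))
```

View pics/w1.png

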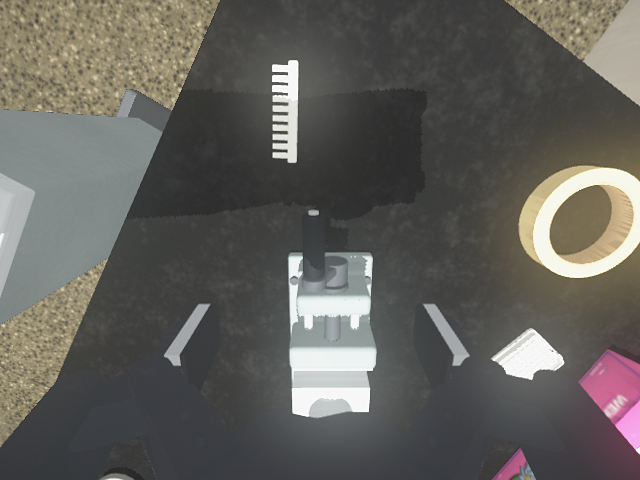

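The wrist view shows the handle from (313,213) to (313,285). The vise base's end corners are at (288,253) and (373,252), and the screw is at column 332 between the guide rods.

```bash
python3 - <<'E'
from h import *
v=np.load("w1.npy");c=env.get_calibration("wrist");R=Rn.from_rotvec(v[3:]).as_matrix();T=np.array(c["T_tool_cam"])
M=np.eye(4);M[:3,:3]=R;M[:3,3]=v[:3];M=np.linalg.inv(M@T)
pw=lambda X:cv2.projectPoints(np.array(X).reshape(-1,1,3),cv2.Rodrigues(M[:3,:3])[0],M[:3,3],np.array(c["camera_matrix"]),np.array(c["D"]))[0].reshape(-1,2).round(1)
for q in [(-110,-42,8.5),(-110,42,8.5),(-107,-29.2,85),(-107,29.2,85),(-85,0,68),(-60,0,68)]:print(q,pw(W(q)))
for a in np.arange(0,1.,.2):print(round(a,1),pw(W((-173,-34*np.sin(a),68+34*np.cos(a)))),pw(W((-127,-34*np.sin(a),68+34*np.cos(a)))))
im=cv2.imread("pics/w1.png");cv2.imwrite("pics/w1c.png",cv2.resize(im[200:345,270:400],None,fx=4,fy=4,interpolation=cv2.INTER_CUBIC))
E
```

```text
(-110, -42, 8.5) [[286.5 256.5]]
(-110, 42, 8.5) [[371.  256.5]]
(-107, -29.2, 85) [[294.8 295.3]]
(-107, 29.2, 85) [[369.5 295.3]]
(-85, 0, 68) [[330.9 309.2]]
(-60, 0, 68) [[330.5 334.5]]
0.0 [[334.7 219. ]] [[333.6 281.3]]
0.2 [[324.6 218.8]] [[324.1 280.9]]
0.4 [[315. 218.]] [[315.1 279.7]]
0.6 [[306.4 216.8]] [[307.  277.8]]
0.8 [[299.2 215.3]] [[300.2 275.4]]
```

View pics/w1c.png

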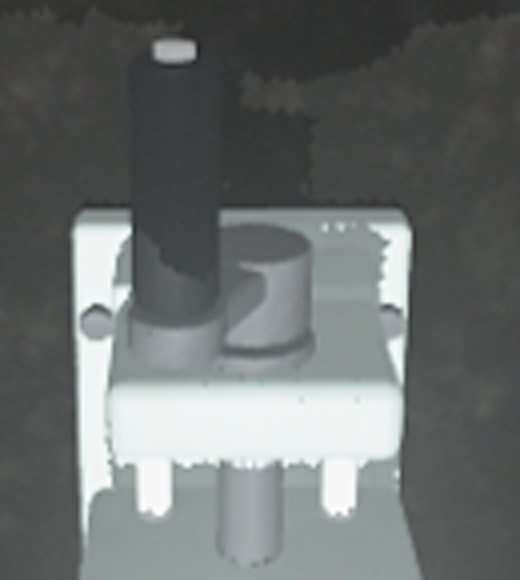

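```bash
python3 - <<'E'
from h import *
p=np.load("vise.npy");p[:2]=W((0,1.3,0))[:2];np.save("vise.npy",p)
a=.47;print(delta(W((-152,-34*np.sin(a),72+34*np.cos(a))),p[2]+np.pi/2))
E
```

```text
(array([ 0.4, -2.1, 98. ]), np.float64(0.001))
```

```bash
python3 -m inch '[0,1,-2,40,0, 0,1,-2,80,0, 0,1,-2,98,0, 0,1,-2,98,0, 0.5,1,-2,98,0, 1,1,-2,98,0, 1,1,-2,98,0, 1,1,-2,98,0]' 30; python3 -m inch '[1,0,0,0,0, 1,0,0,0,0, 1,0,0,0,0, 1,0,0,0,0]' 80
python3 - <<'E'
from h import *
p=np.load("vise.npy");a=.47
s=env.read_state();print(s['tool_pos'],s['ft_force'],s['opening'],delta(W((-152,-34*np.sin(a),72+34*np.cos(a))),p[2]+np.pi/2))
R=Rn.from_rotvec(s["orientation"]).as_matrix();print((R.T@s['ft_force']).round(1))
E
```

```text
t: 1.65
tool_pos: [0.4116, 0.2951, 0.1041]
orientation: [1.55, 2.731, 0.005]
ft_force: [0.3, 0.2, 0.6]
opening: 0.039
gripper_force: 0.0
t: 1.98
tool_pos: [0.4105, 0.2942, 0.1034]
orientation: [-1.551, -2.732, -0.002]
ft_force: [-2.5, 0.2, 5.3]
opening: 0.0133
gripper_force: 78.0
[0.41051872 0.29416286 0.10337264] [-2.48274686  0.2295716   5.29248348] 0.013297223217682933 (array([ 0. , -0.7,  1.1]), np.float64(0.0))
[ 1.5 -2.  -5.3]
```

```bash
cat > arc.py <<'E'
import numpy as np,sys
a0=float(sys.argv[1]);
for a in a0+float(sys.argv[2])*np.arange(1,int(sys.argv[3])+1):print(round(a,2),(-34*(np.sin(a)-np.sin(a0))).round(1),(-34*(np.cos(a)-np.cos(a0))).round(1))
E
python3 arc.py .47 .16 29
```

```text
0.63 -4.6 2.8
0.79 -8.8 6.4
0.95 -12.3 10.5
1.11 -15.1 15.2
1.27 -17.1 20.2
1.43 -18.3 25.5
1.59 -18.6 31.0
1.75 -18.1 36.4
1.91 -16.7 41.6
2.07 -14.5 46.6
2.23 -11.5 51.1
2.39 -7.8 55.2
2.55 -3.6 58.5
2.71 1.2 61.2
2.87 6.3 63.1
3.03 11.6 64.1
3.19 17.0 64.3
3.35 22.4 63.6
3.51 27.6 62.0
3.67 32.5 59.7
3.83 37.0 56.6
3.99 40.9 52.8
4.15 44.2 48.4
4.31 46.7 43.6
4.47 48.4 38.5
4.63 49.3 33.1
4.79 49.3 27.7
4.95 48.4 22.3
5.11 46.7 17.1
```

```bash
python3 -m inch '[1,0,-4.6,2.8,0, 1,0,-8.8,6.4,0, 1,0,-12.3,10.5,0, 1,0,-15.1,15.2,0, 1,0,-17.1,20.2,0, 1,0,-18.3,25.5,0, 1,0,-18.6,31,0, 1,0,-18.1,36.4,0]'
python3 - <<'E'
from h import *
s=env.read_state();R=Rn.from_rotvec(s["orientation"]).as_matrix();print((R.T@s['ft_force']).round(1),R.T@(s['tool_pos']-np.array([0.41051872, 0.29416286, 0.10337264]))*1e3)
E
```

```text
t: 2.65
tool_pos: [0.3947, 0.2846, 0.0654]
orientation: [-1.551, -2.732, -0.0]
ft_force: [-0.9, 1.0, 2.5]
opening: 0.0134
gripper_force: 78.1
[ 1.3 -0.3 -2.5] [ -0.1254301  -18.44654443  37.97541444]
```

```bash
python3 -m inch '[1,0,1.4,5.2,0, 1,0,3.6,10.2,0, 1,0,6.6,14.7,0, 1,0,10.3,18.8,0, 1,0,14.5,22.1,0, 1,0,19.3,24.8,0, 1,0,24.4,26.7,0, 1,0,29.7,27.7,0]'; python3 arc.py 3.03 .16 13 ; python3 -c "
from h import *
s=env.read_state();R=Rn.from_rotvec(s['orientation']).as_matrix();print((R.T@s['ft_force']).round(1))"
```

```text
t: 3.32
tool_pos: [0.4214, 0.3005, 0.0386]
orientation: [1.551, 2.731, 0.002]
ft_force: [-3.1, -0.5, 13.2]
opening: 0.0132
gripper_force: 79.0
3.19 5.4 0.2
3.35 10.8 -0.5
3.51 16.0 -2.1
3.67 20.9 -4.4
3.83 25.4 -7.5
3.99 29.3 -11.3
4.15 32.5 -15.7
4.31 35.1 -20.5
4.47 36.8 -25.6
4.63 37.7 -31.0
4.79 37.7 -36.4
4.95 36.8 -41.8
5.11 35.1 -47.0
[  1.2  -2.9 -13.2]
```

```bash
python3 -m inch '[1,0,5.4,-0.8,0, 1,0,10.8,-1.5,0, 1,0,16,-3.1,0, 1,0,20.9,-5.4,0, 1,0,25.4,-8.5,0, 1,0,29.3,-12.3,0, 1,0,32.5,-16.7,0, 1,0,35.1,-21.5,0]'; python3 -c "
from h import *
s=env.read_state();R=Rn.from_rotvec(s['orientation']).as_matrix();print((R.T@s['ft_force']).round(1))"
```

```text
t: 3.98
tool_pos: [0.4501, 0.3178, 0.0595]
orientation: [-1.551, -2.731, 0.002]
ft_force: [-5.3, -0.1, -2.2]
opening: 0.0134
gripper_force: 78.1
[ 2.7 -4.6  2.2]
```

```bash
python3 -m inch '[1,0,1.2,-5.1,0, 1,0,2.1,-10.5,0, 1,0,2.1,-15.9,0, 1,0,1.2,-21.3,0, 1,0,-0.5,-26.5,0, 1,0,-0.5,-26.5,0]'; python3 -c "
from h import *
s=env.read_state();R=Rn.from_rotvec(s['orientation']).as_matrix();print((R.T@s['ft_force']).round(1));q=s['tool_pos']-W((0,0,0));p=np.load('vise.npy');print('vise frame',Rn.from_euler('z',-p[2]).apply(q)*1e3)"; python3 arc.py 5.11 .06 6
```

```text
t: 4.48
tool_pos: [0.4498, 0.3175, 0.0873]
orientation: [-1.551, -2.732, -0.001]
ft_force: [-5.1, -0.0, -0.9]
opening: 0.0134
gripper_force: 78.6
[ 2.6 -4.4  0.9]
vise frame [-151.9007631    30.96091037   87.33491843]
5.17 -0.8 -1.9
5.23 -1.8 -3.7
5.29 -2.9 -5.4
5.35 -4.0 -7.1
5.41 -5.3 -8.7
5.47 -6.6 -10.2
```

```bash
for i in 1; do python3 -m inch '[1,0,-0.8,-1.9,0, 1,0,-1.8,-3.7,0, 1,0,-2.3,-4.6,0, 1,0,-2.3,-4.6,0]'; done; python3 -c "
from h import *
s=env.read_state();R=Rn.from_rotvec(s['orientation']).as_matrix();print((R.T@s['ft_force']).round(1));q=s['tool_pos']-W((0,0,0));p=np.load('vise.npy');print('vise frame',Rn.from_euler('z',-p[2]).apply(q)*1e3)"
```

```text
t: 4.82
tool_pos: [0.4482, 0.3166, 0.0908]
orientation: [1.551, 2.732, 0.001]
ft_force: [-3.1, 1.2, -5.2]
opening: 0.0133
gripper_force: 78.4
[ 2.7 -2.1  5.2]
vise frame [-151.90112865   29.11451914   90.79487419]
```

```bash
python3 -m inch '[1,0,-1.1,-1.7,0, 1,0,-2.2,-3.4,0, 1,0,-2.2,-3.4,0]'; python3 -c "
from h import *
s=env.read_state();R=Rn.from_rotvec(s['orientation']).as_matrix();print((R.T@s['ft_force']).round(1));q=s['tool_pos']-W((0,0,0));p=np.load('vise.npy');print('vise frame',Rn.from_euler('z',-p[2]).apply(q)*1e3)"
```

```text
t: 5.07
tool_pos: [0.4469, 0.3157, 0.0933]
orientation: [1.551, 2.732, 0.001]
ft_force: [0.9, 4.6, -17.4]
opening: 0.0132
gripper_force: 78.5
[ 3.5  3.1 17.4]
vise frame [-151.84274319   27.53739468   93.27111008]
```

```bash
python3 -m inch '[1,0,-0.6,-0.8,0, 1,0,-0.6,-0.8,0, 1,0,-0.6,-0.8,0, 1,0,-0.6,-0.8,0, 1,0,-0.6,-0.8,0]'; python3 -c "
from h import *
s=env.read_state();R=Rn.from_rotvec(s['orientation']).as_matrix();print((R.T@s['ft_force']).round(1));q=s['tool_pos']-W((0,0,0));p=np.load('vise.npy');print('vise frame',Rn.from_euler('z',-p[2]).apply(q)*1e3)"
```

```text
t: 5.48
tool_pos: [0.4466, 0.3156, 0.0936]
orientation: [1.551, 2.731, 0.002]
ft_force: [2.8, 5.3, -20.8]
opening: 0.0131
gripper_force: 78.4
[ 3.2  5.1 20.8]
vise frame [-151.83254737   27.29457485   93.63157623]
```

Crank led to about 5.3 rad with a push near 20 N. Next I release and raise.

```bash
python3 -m inch '[0,0,0,0,0, 0,0,0,0,0, 0,0,0,0,0, 0,0,0,0,0, 0,0,0,0,0, 0,0,0,-40,0, 0,0,0,-80,0, 0,0,0,-120,0]' 40; python3 -m inch '[0,0,0,-40,0, 0,0,0,-40,0, 0,0,0,-40,0]'; python3 - <<'E'
from h import *
t=env.grab_frame("top")[:,:,::-1];f=lambda a,x,y,w,h,k:cv2.resize(a[y:y+h,x:x+w],None,fx=k,fy=k,interpolation=cv2.INTER_CUBIC)
s=env.grab_frame("side")[:,:,::-1]
cv2.imwrite("pics/c4.png",np.hstack([f(t,190,195,95,84,4),f(s,250,155,95,84,4)]))
s=env.read_state();print(s["q"].round(2),s["tool_pos"],delta((.417,-.317,.235),np.load("vise.npy")[2]+np.pi/2))
E
```

```text
t: 6.15
tool_pos: [0.4451, 0.3142, 0.2163]
orientation: [-1.551, -2.732, 0.002]
ft_force: [2.0, 1.2, 1.2]
opening: 0.0853
gripper_force: 0.0
t: 6.4
tool_pos: [0.4475, 0.316, 0.2587]
orientation: [1.55, 2.729, 0.011]
ft_force: [0.2, -0.4, -1.3]
opening: 0.0853
gripper_force: 0.0
[ 0.62  0.29 -0.08  1.2  -0.    1.65] [0.44546568 0.3146337  0.25485761] (array([-527.9, -348. ,   20. ]), np.float64(0.0))
```

View pics/c4.png

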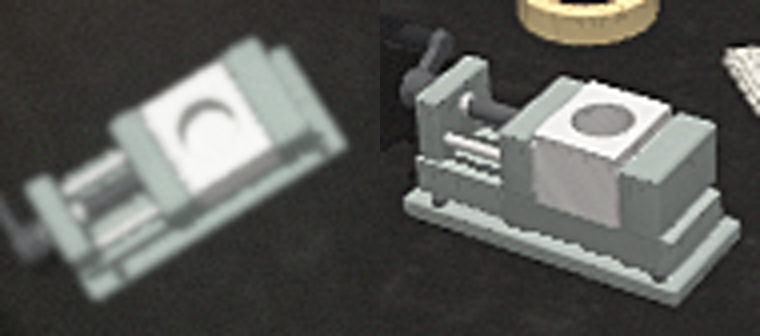

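The picture shows the block closed tightly between both jaws, with the bore at top crop (210,135) and the crank free. Now over to the tube.

```bash
python3 -m inch '[0,-264,-174,0,0, 0,-264,-174,0,0, 0,-264,-174,0,0, 0,-264,-174,0,0, 0,-264,-174,0,0, 0,-264,-174,0,0, 0,-264,-174,0,0, 0,-264,-174,0,0]'; python3 -m inch '[0,-264,-174,0,0, 0,-264,-174,0,0, 0,-264,-174,0,0, 0,-264,-174,0,0, 0,-264,-174,0,0, 0,-264,-174,0,0, 0,-264,-174,0,0, 0,-264,-174,0,0]';  python3 -m inch '[0,0,0,0,0, 0,0,0,0,0, 0,0,0,0,0, 0,0,0,0,0]'
python3 - <<'E'
from h import *
s=env.read_state();im=env.grab_frame("wrist");np.save("w2.npy",[*s["tool_pos"],*s["orientation"]])
cv2.imwrite("pics/w2.png",im[:,:,::-1]);print(s["tool_pos"],s["q"].round(2),delta((.417,-.317,.075),np.load("vise.npy")[2]+np.pi/2))
E
```

```text
t: 7.17
tool_pos: [0.4293, -0.0042, 0.2532]
orientation: [-1.553, -2.728, 0.005]
ft_force: [0.1, 0.9, 0.6]
opening: 0.0855
gripper_force: 0.0
t: 7.83
tool_pos: [0.4159, -0.3201, 0.2528]
orientation: [-1.554, -2.727, 0.002]
ft_force: [0.9, 0.3, 0.3]
opening: 0.0849
gripper_force: 0.0
t: 8.17
tool_pos: [0.4169, -0.3152, 0.2542]
orientation: [-1.548, -2.731, -0.001]
ft_force: [0.3, 0.1, 0.1]
opening: 0.0855
gripper_force: 0.0
[ 0.41687705 -0.31521113  0.25416418] [-0.65  0.26 -0.13  1.18  0.    0.38] (array([ -1.7,  -1. , 179.5]), np.float64(0.002))
```

View pics/w2.png

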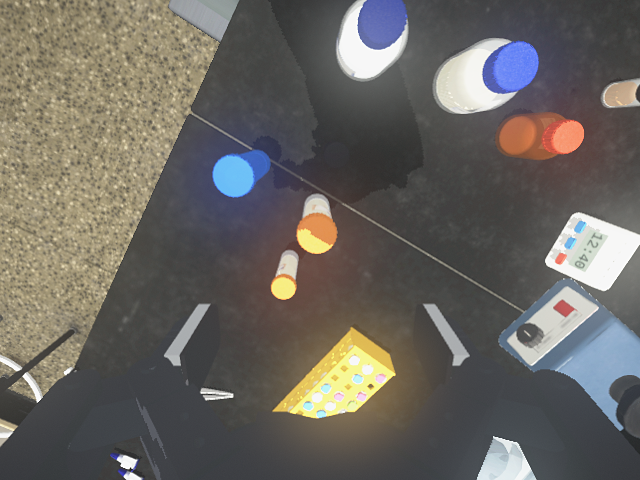

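The wrist view shows the large orange cap centred at (317,233), the small tube at (284,288), the blue one at (235,175), and the bottles farther up.

```bash
python3 - <<'E'
from h import *
v=np.load("w2.npy");s=dict(tool_pos=v[:3],orientation=v[3:])
for n,u,z in(("cap",(317,233),.114),("base",(317,200),.0),("small",(284,289),.084),("blue",(235,176),.114)):print(n,atz("wrist",u,z,s))
X=atz("wrist",(317,233),.114,s);print(delta((X[0],X[1],.075),np.load("vise.npy")[2]+np.pi/2))
E
```

```text
cap [ 0.4173586  -0.31562346  0.114     ]
base [ 0.41538738 -0.3119227   0.        ]
small [ 0.4237635  -0.38769513  0.084     ]
blue [ 0.33956114 -0.30865189  0.114     ]
(array([-7.000e-01,  1.000e-01,  1.795e+02]), np.float64(0.002))
```

```bash
python3 -m inch '[0,-1,-0.3,35,0, 0,-1,-0.3,70,0, 0,-1,-0.3,105,0, 0,-1,-0.3,135,0, 0,-1,-0.3,160,0, 0,-1,-0.3,175,0, 0,-1,-0.3,180,0, 0,-1,-0.3,180,0]' 30; python3 -m inch '[0.3,0,0,0,0, 0.5,0,0,0,0, 0.6,0,0,0,0, 0.7,0,0,0,0, 1,0,0,0,0, 1,0,0,0,0, 1,0,0,0,0, 1,0,0,0,0]' 30; python3 -m inch '[1,0,0,0,0, 1,0,0,0,0, 1,0,0,-20,0, 1,0,0,-40,0, 1,0,0,-40,0]' 40
```

```text
t: 8.88
tool_pos: [0.4169, -0.3161, 0.074]
orientation: [-1.547, -2.731, -0.001]
ft_force: [-0.3, -0.6, -1.6]
opening: 0.0853
gripper_force: 0.0
t: 9.55
tool_pos: [0.4184, -0.3183, 0.0762]
orientation: [1.55, 2.73, -0.0]
ft_force: [-0.3, 1.6, 5.3]
opening: 0.0334
gripper_force: 29.5
t: 9.97
tool_pos: [0.4195, -0.3193, 0.1183]
orientation: [1.549, 2.727, -0.001]
ft_force: [-0.1, -0.8, 0.2]
opening: 0.0329
gripper_force: 39.8
```

```bash
python3 -m inch '[1,0,0,-40,0, 1,0,0,-80,0, 1,0,0,-115,0, 1,0,0,-115,0, 1,0,0,-115,0]'; python3 - <<'E'
from h import *
print(W((17,0,90)),env.read_state()["tool_pos"],delta((*W((17,0,0))[:2],.235),np.load("vise.npy")[2]+np.pi/2))
E
```

```text
t: 10.38
tool_pos: [0.419, -0.3189, 0.232]
orientation: [1.549, 2.727, -0.001]
ft_force: [0.6, -0.4, -0.4]
opening: 0.0331
gripper_force: 39.9
[0.50968124 0.15657706 0.09      ] [ 0.41896557 -0.31889778  0.23204673] (array([361.8, 321.5,  -4.1]), np.float64(0.0))
```

```bash
python3 -m inch '[1,8,7,-2,0, 1,24,21,-4,0, 1,47,42,-4,0, 1,73,65,-4,0, 1,100,89,-4,0, 1,127,113,-4,0, 1,154,137,-4,0, 1,181,161,-4,0]'; python3 -m inch '[1,27,24,0,0, 1,54,48,0,0, 1,81,72,0,0, 1,108,96,0,0, 1,134,119,0,0, 1,157,139,0,0, 1,173,153,0,0, 1,181,160.5,0,0]';  python3 -m inch '[1,0,0,0,0, 1,0,0,0,0, 1,0,0,0,0, 1,0,0,0,0]'
python3 - <<'E'
from h import *
f=lambda a,x,y,w,h,k:cv2.resize(a[y:y+h,x:x+w],None,fx=k,fy=k,interpolation=cv2.INTER_CUBIC)
t=env.grab_frame("top")[:,:,::-1];s=env.grab_frame("side")[:,:,::-1]
cv2.imwrite("pics/t5.png",t);cv2.imwrite("pics/s5.png",s)
X=W((17,0,166));a=proj("top",X)[0].astype(int);b=proj("side",X)[0].astype(int);print(a,b)
cv2.imwrite("pics/c5.png",np.hstack([f(s,b[0]-65,b[1]-60,130,140,4),f(t,a[0]-30,a[1]-60,60,140,4)]))
print(env.read_state()["tool_pos"],delta((*W((17,0,0))[:2],.176),np.load("vise.npy")[2]+np.pi/2))
E
```

```text
t: 11.05
tool_pos: [0.4614, -0.0773, 0.2319]
orientation: [-1.549, -2.728, 0.002]
ft_force: [0.3, -0.5, -0.3]
opening: 0.0331
gripper_force: 39.9
t: 11.72
tool_pos: [0.5067, 0.1606, 0.2317]
orientation: [-1.545, -2.732, 0.004]
ft_force: [0.3, 0.1, -0.0]
opening: 0.0333
gripper_force: 39.9
t: 12.05
tool_pos: [0.5077, 0.1564, 0.2337]
orientation: [-1.553, -2.73, 0.002]
ft_force: [-0.8, -0.0, 0.1]
opening: 0.033
gripper_force: 39.9
[236 217] [305 156]
[0.50803366 0.15655665 0.23406849] (array([-0.8,  1.4, 58.1]), np.float64(-0.002))
```

View pics/c5.png

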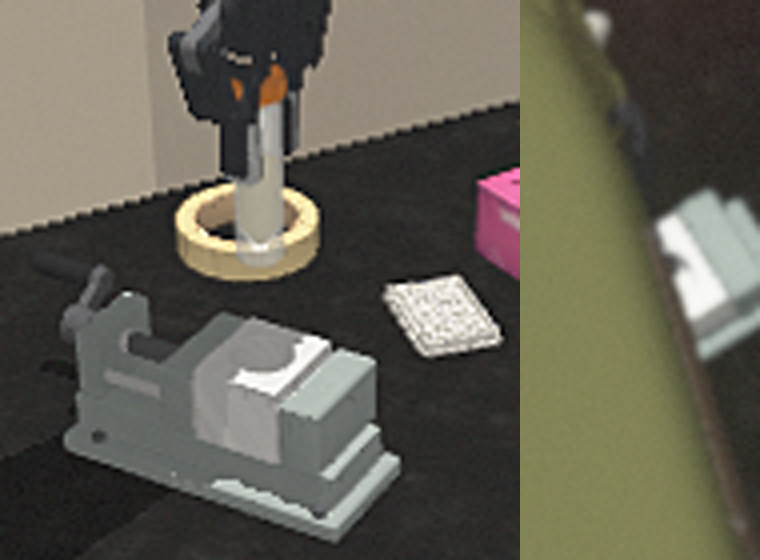

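Tube upright in the gripper over the block; bore seen at crop (264,352), tube bottom at (260,250). That was the tenth and last picture, so from here I check with numbers only. Lowering to about 11 mm above the block.

```bash
python3 -m inch '[1,-1,0.5,10,0, 1,-2,1,25,0, 1,-2,1,40,0, 1,-2,1,50,0, 1,-2,1,56,0, 1,-2,1,56,0, 1,-2,1,56,0, 1,-2,1,56,0]'; python3 -m inch '[1,0,0,0,0, 1,0,0,0,0, 1,0,0,0,0, 1,0,0,0,0]'
python3 - <<'E'
from h import *
ims=[env.grab_frame("side").astype(float) for _ in range(6)];im=np.mean(ims,0);np.save("s6.npy",im)
cv2.imwrite("pics/s6.png",im[:,:,::-1])
s=env.read_state();print(s["tool_pos"],delta((*W((17,0,0))[:2],.176),np.load("vise.npy")[2]+np.pi/2),Rn.from_rotvec(s["orientation"]).as_matrix()[:,2])
for n,q in(("mouth",(17,0,90)),("bottom",(17,0,101)),("mid",(17,0,150)),("lipL",(17-19.5*.864,-19.5*.5,90))):print(n,proj("side",W(q))[0].round(1))
g=im.mean(2)
for r in range(172,216,2):print(r,g[r,290:330].astype(int).tolist())
E
```

```text
t: 12.82
tool_pos: [0.5107, 0.1567, 0.1786]
orientation: [1.551, 2.731, 0.001]
ft_force: [0.8, 0.8, -0.4]
opening: 0.0331
gripper_force: 39.9
t: 13.15
tool_pos: [0.5103, 0.1567, 0.1784]
orientation: [1.551, 2.732, 0.001]
ft_force: [0.5, -0.4, 0.0]
opening: 0.0331
gripper_force: 39.9
[0.51010119 0.15661705 0.17801684] (array([ 0.2, -0.4,  2. ]), np.float64(0.0)) [-5.18525097e-07 -7.47722725e-06 -1.00000000e+00]
mouth [306.6 184.1]
bottom [306.5 180.2]
mid [306.  162.3]
lipL [298.5 184.2]
172 [40, 42, 42, 44, 44, 46, 43, 43, 40, 42, 97, 159, 154, 156, 157, 159, 161, 161, 160, 158, 160, 152, 72, 32, 39, 40, 40, 42, 40, 40, 41, 41, 41, 43, 45, 44, 40, 40, 39, 40]
174 [48, 49, 41, 37, 58, 93, 88, 63, 40, 36, 87, 141, 166, 155, 156, 158, 161, 160, 160, 161, 165, 130, 77, 31, 38, 39, 40, 39, 41, 41, 41, 41, 42, 46, 44, 40, 40, 40, 40, 42]
176 [39, 40, 76, 107, 102, 102, 100, 101, 100, 100, 119, 153, 159, 172, 181, 150, 152, 155, 167, 151, 127, 126, 95, 31, 38, 41, 41, 41, 43, 43, 42, 41, 40, 39, 40, 41, 41, 43, 41, 40]
178 [76, 107, 102, 100, 100, 100, 99, 97, 100, 124, 144, 154, 156, 157, 
[... 3178 characters left out ...]
 102, 103, 104, 103, 103, 102, 100, 98, 98, 118, 142, 143, 157, 157, 158, 141, 102, 102, 106, 106, 107, 106, 109, 109, 112, 112, 105, 104, 100, 108, 164, 204, 199, 181, 125, 103]
212 [105, 102, 102, 103, 103, 103, 104, 104, 103, 103, 104, 104, 103, 104, 102, 101, 100, 99, 98, 100, 98, 101, 105, 108, 105, 107, 107, 107, 111, 111, 100, 111, 164, 204, 201, 188, 131, 103, 107, 109]
214 [101, 101, 101, 100, 98, 101, 104, 100, 100, 101, 102, 104, 104, 104, 103, 104, 104, 104, 105, 104, 104, 105, 104, 104, 102, 99, 102, 104, 108, 121, 166, 208, 205, 196, 154, 97, 107, 108, 107, 104][ WARN:0@6.171] global loadsave.cpp:1063 imwrite_ Unsupported depth image for selected encoder is fallbacked to CV_8U.
```

```bash
python3 - <<'E'
from h import *
g=cv2.imread("pics/s5.png").mean(2)
print("s5 bore")
for r in range(174,197,1):print(r,g[r,292:322].astype(int).tolist())
w=cv2.imread("pics/w1.png").mean(2)
for r in(378,390,402):print(r,w[r,286:298].astype(int).tolist(),w[r,362:376].astype(int).tolist())
v=np.load("w1.npy");c=env.get_calibration("wrist");R=Rn.from_rotvec(v[3:]).as_matrix();T=np.array(c["T_tool_cam"])
M=np.eye(4);M[:3,:3]=R;M[:3,3]=v[:3];M=np.linalg.inv(M@T)
pw=lambda X:cv2.projectPoints(np.array(X).reshape(-1,1,3),cv2.Rodrigues(M[:3,:3])[0],M[:3,3],np.array(c["camera_matrix"]),np.array(c["D"]))[0].reshape(-1,2).round(1)
for x in(-25,-15,-5,5):print("w1 block",x,pw(W((x,-33,90))),pw(W((x,33,90))))
X=W((17,0,102.5));u=np.array([-.485,-.874,0]);print("tube front bottom",proj("side",X+.017*u),"ctr",proj("side",X),"block corners",[proj("side",W(q))[0].round(1).tolist() for q in((-11,-33,90),(-11,33,90),(45,-33,90),(45,33,90))])
print("bore extents",[proj("side",W((17+19.5*np.cos(t),19.5*np.sin(t),90)))[0].round(1).tolist() for t in np.arange(0,6.28,.785)])
E
```

```text
s5 bore
174 [38, 39, 58, 94, 86, 65, 45, 30, 36, 39, 38, 33, 33, 37, 38, 45, 44, 41, 44, 40, 41, 41, 41, 41, 39, 41, 41, 38, 43, 40]
175 [39, 77, 107, 106, 105, 108, 107, 89, 79, 44, 77, 118, 51, 24, 28, 36, 38, 38, 42, 44, 38, 41, 37, 40, 40, 39, 43, 43, 41, 42]
176 [76, 106, 102, 100, 102, 100, 102, 101, 106, 133, 152, 150, 152, 151, 112, 49, 23, 31, 36, 39, 38, 41, 40, 43, 41, 41, 45, 43, 42, 40]
177 [107, 101, 100, 100, 101, 100, 99, 102, 127, 144, 140, 140, 142, 142, 146, 154, 152, 115, 54, 54, 27, 36, 38, 40, 39, 36, 38, 40, 40, 40]
178 [103, 101, 100, 99, 98, 99, 101, 125, 142, 142, 139, 139, 137, 140, 143, 142, 143, 144, 151, 148, 115, 84, 55, 31, 32, 32, 28, 36, 42, 40]
179 [100, 102, 102, 100, 99, 99, 124, 143, 141, 138, 136, 135, 138, 139, 139, 136, 138, 139, 143, 145, 146, 149, 144, 116, 110, 80, 21, 22, 24, 30]
180 [100, 98, 98, 96, 102, 123, 143, 141, 137, 138, 140, 143, 146, 148, 145, 142, 143, 140, 141, 138, 140, 138, 135, 185, 255, 255, 255, 208, 78, 33]
181 [100, 97, 95, 101, 137, 143, 140, 143, 140, 141, 140, 137, 140, 142, 143, 141, 139, 140, 141, 139, 136, 131, 1
[... 2520 characters left out ...]
 251, 250, 248, 247, 247, 247] [247, 247, 247, 247, 247, 248, 250, 255, 112, 97, 99, 99, 99, 97]
402 [92, 92, 93, 93, 92, 87, 229, 252, 248, 247, 247, 247] [247, 247, 247, 247, 247, 249, 254, 200, 91, 97, 97, 98, 99, 98]
w1 block -25 [[293.5 385.3]] [[371.6 385.2]]
w1 block -15 [[293.7 394.8]] [[371.  394.8]]
w1 block -5 [[294.  404.1]] [[370.4 404.1]]
w1 block 5 [[294.2 413.2]] [[369.9 413.2]]
tube front bottom [[306.38739956 183.57559521]] ctr [[306.50918951 179.68465609]] block corners [[289.3, 187.6], [303.8, 174.7], [309.6, 194.1], [323.6, 180.8]]
bore extents [[313.7, 186.3], [314.5, 182.9], [310.8, 180.3], [304.7, 179.9], [299.7, 181.9], [298.7, 185.3], [302.3, 188.0], [308.6, 188.5]]
```

```bash
python3 - <<'E'
from h import *
s=env.read_state();im=np.mean([env.grab_frame("wrist").astype(float) for _ in range(4)],0)
c=env.get_calibration("wrist");R=Rn.from_rotvec(s["orientation"]).as_matrix();T=np.array(c["T_tool_cam"])
M=np.eye(4);M[:3,:3]=R;M[:3,3]=s["tool_pos"];M=np.linalg.inv(M@T)
pw=lambda X:cv2.projectPoints(np.array(X).reshape(-1,1,3),cv2.Rodrigues(M[:3,:3])[0],M[:3,3],np.array(c["camera_matrix"]),np.array(c["D"]))[0].reshape(-1,2).round(1)[0].tolist()
for q in[(-11,-33,90),(-11,33,90),(45,-33,90),(45,33,90),(17,0,90),(-11,-37,85),(-11,37,85),(-36,-37,85),(-36,37,85),(-107,-29.2,85),(-107,29.2,85)]:print(q,pw(W(q)))
g=im.mean(2)
for r in range(215,310,8):print(r,g[r,258:398:2].astype(int).tolist())
E
```

```text
(-11, -33, 90) [264.5, 213.4]
(-11, 33, 90) [367.8, 213.4]
(45, -33, 90) [268.4, 292.4]
(45, 33, 90) [364.0, 292.4]
(17, 0, 90) [316.2, 254.5]
(-11, -37, 85) [259.5, 211.6]
(-11, 37, 85) [372.8, 211.6]
(-36, -37, 85) [257.4, 172.9]
(-36, 37, 85) [374.9, 172.8]
(-107, -29.2, 85) [264.4, 45.7]
(-107, 29.2, 85) [367.8, 45.7]
215 [74, 74, 98, 191, 188, 187, 188, 188, 188, 188, 189, 188, 189, 189, 189, 189, 189, 189, 190, 189, 189, 188, 189, 189, 189, 188, 189, 188, 188, 189, 188, 188, 188, 188, 188, 188, 188, 188, 187, 187, 187, 187, 186, 187, 186, 187, 186, 185, 185, 185, 185, 185, 185, 188, 55, 63, 63, 63, 68, 68, 60, 60, 59, 59, 58, 56, 56, 56, 54, 56]
223 [79, 79, 82, 196, 190, 190, 191, 190, 191, 191, 191, 192, 192, 192, 192, 192, 192, 192, 192, 192, 193, 190, 187, 184, 190, 192, 194, 193, 193, 193, 194, 190, 190, 182, 186, 188, 190, 189, 189, 188, 188, 188, 188, 188, 188, 187, 187, 186, 186, 186, 186, 186, 186, 181, 69, 75, 74, 74, 74, 73, 72, 70, 70, 72, 69, 68, 66, 65, 66, 66]
231 [83, 88, 84, 175, 194, 193, 193, 193, 194, 194, 194, 194, 194, 194, 194, 194, 192, 186, 188, 189, 18
[... 2543 characters left out ...]
7, 75, 74, 74, 73, 71, 70, 69, 69]
295 [85, 86, 84, 157, 162, 162, 162, 163, 158, 89, 92, 112, 240, 235, 235, 220, 214, 190, 191, 192, 192, 192, 192, 191, 206, 206, 206, 206, 207, 206, 206, 206, 205, 205, 204, 204, 204, 203, 203, 202, 201, 199, 150, 185, 235, 234, 236, 140, 84, 82, 131, 160, 159, 158, 158, 154, 76, 79, 79, 77, 78, 78, 77, 75, 74, 72, 73, 72, 69, 68]
303 [84, 93, 163, 160, 161, 161, 161, 156, 86, 90, 89, 93, 240, 233, 227, 215, 200, 190, 190, 191, 190, 191, 191, 192, 207, 206, 203, 202, 201, 201, 201, 201, 202, 204, 205, 204, 203, 203, 202, 202, 200, 163, 122, 183, 186, 235, 235, 99, 83, 82, 80, 129, 159, 158, 157, 157, 159, 95, 79, 78, 77, 76, 75, 75, 72, 71, 71, 70, 68, 68]
```

Wrist and side profiles agree: the bore sits about 2 mm toward tool +x and 1.7 mm toward tool −y from the tube's axis, so I correct by that.

```bash
python3 -m inch '[1,1,-0.8,0,0, 1,2,-1.7,0,0, 1,2,-1.7,0,0, 1,2,-1.7,0,0, 1,2,-1.7,0,0, 1,2,-1.7,0,0]'; python3 -m inch '[1,0,0,0,0, 1,0,0,0,0, 1,0,0,0,0, 1,0,0,0,0]'
python3 - <<'E'
from h import *
s=env.read_state();im=np.mean([env.grab_frame("wrist").astype(float) for _ in range(4)],0);sd=np.mean([env.grab_frame("side").astype(float) for _ in range(4)],0)
g=im.mean(2);h=sd.mean(2)
for r in(168,172,174):print(r,h[r,297:316].astype(int).tolist())
for r in range(178,187):print(r,h[r,300:314].astype(int).tolist())
for r in(223,231,239,247,263,279,287):print(r,g[r,258:374:2].astype(int).tolist())
c=env.get_calibration("wrist");M=np.linalg.inv(np.array(c["T_tool_cam"]))
for x,y,z in((2.2,0,75.5),(2.2+17,0,75.5),(2.2,17,75.5),(2.2,-17,75.5),(2.2,0,88)):
    print((x,y,z),cv2.projectPoints(np.array([[x,y,z]])/1e3,cv2.Rodrigues(M[:3,:3])[0],M[:3,3],np.array(c["camera_matrix"]),np.array(c["D"]))[0].ravel().round(1))
print(s["tool_pos"],s["ft_force"],s["joint_velocities"].round(3))
E
```

```text
t: 14.15
tool_pos: [0.5077, 0.1575, 0.178]
orientation: [1.551, 2.732, 0.0]
ft_force: [-0.4, -0.3, -0.2]
opening: 0.0331
gripper_force: 39.9
t: 14.48
tool_pos: [0.5077, 0.1574, 0.178]
orientation: [1.551, 2.732, 0.0]
ft_force: [0.2, -0.0, -0.0]
opening: 0.0333
gripper_force: 39.9
168 [34, 49, 117, 155, 156, 157, 159, 160, 161, 161, 161, 158, 159, 145, 66, 31, 40, 41, 40]
172 [40, 52, 112, 158, 155, 156, 158, 160, 161, 161, 160, 158, 159, 145, 67, 32, 40, 39, 38]
174 [60, 44, 87, 146, 159, 155, 156, 159, 161, 162, 160, 160, 161, 128, 68, 33, 40, 40, 40]
178 [155, 156, 157, 188, 255, 255, 255, 185, 162, 165, 163, 149, 114, 86]
179 [154, 157, 159, 162, 184, 178, 156, 160, 162, 162, 159, 145, 144, 148]
180 [154, 158, 162, 161, 163, 165, 164, 165, 165, 165, 158, 138, 138, 142]
181 [151, 160, 160, 163, 164, 166, 168, 165, 165, 163, 147, 138, 141, 139]
182 [137, 146, 160, 167, 167, 168, 170, 168, 155, 147, 137, 138, 139, 141]
183 [136, 137, 137, 141, 139, 140, 139, 141, 139, 136, 139, 137, 134, 132]
184 [138, 138, 137, 138, 141, 141, 139, 140, 142, 140, 139, 137, 131, 129]
185 [138, 139, 14
[... 1709 characters left out ...]
5, 194, 196, 197, 197, 194, 191, 188, 189, 188, 188, 187, 187, 192, 229, 239, 248, 249, 246, 248, 248, 247, 247, 247, 247, 247, 251, 79, 83, 82, 81]
287 [88, 90, 91, 93, 93, 124, 250, 247, 247, 247, 247, 247, 247, 247, 247, 248, 234, 219, 189, 190, 190, 190, 193, 193, 203, 208, 207, 205, 206, 207, 207, 207, 206, 205, 204, 205, 199, 172, 167, 181, 192, 208, 231, 247, 247, 247, 247, 247, 247, 247, 247, 247, 247, 248, 252, 110, 82, 82]
(2.2, 0, 75.5) [316.8 258.5]
(19.2, 0, 75.5) [316.8 232.6]
(2.2, 17, 75.5) [343.9 258.5]
(2.2, -17, 75.5) [289.7 258.5]
(2.2, 0, 88) [316.8 251.6]
[0.5076576  0.15743478 0.17801254] [ 0.20804924 -0.033768   -0.03904361] [-0.001 -0.002 -0.002 -0.    -0.    -0.001]
```

The bore and tube now line up within about 1.5 mm in both cameras. The tube is about 12 mm above the block, still, with no contact force. Handing in.

```bash
python3 -c "
from cell import env
print(env.sign_off())"
```

```text
the job is handed in; nothing more can be done
None
```

I closed the vise onto the block and let go of the crank, carried the 50 ml tube over the bottles, and handed in with it still held upright about 12 mm above the bore, within about 1.5 mm of centre; the verdict wasn't shown, and I judged the clamp only from the roughly 20 N push at the crank and one picture.

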